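# Clear the label counter with the stylus, then hold the print-head lever at the loading gap

## Task

Get the label printer ready for a fresh roll: take the stylus out of its stand, push the small recessed counter-reset button on the printer's top fully in with its tip and let the button spring back out. Then, with the same stylus, press the sprung head lever down in its slot until its pointer stands upright between the two lugs, and keep it there so that I can thread the labels: finish while still gripping the stylus and holding the lever. Leave the label roll, the bottle and the bin where they are.

Things in the scene. Friction and masses are not known exactly. Their poses are not given: they have to be found in the camera images.
- printer: Grey box-shaped bench label printer, 200 x 240 x 140 mm (x, y, z), fixed. Origin: centre of its underside; front (label outlet, dark display) to its -x. In its flat top: a round bore 16 mm across at (-55, 60) mm holding the reset button, and a slot 20 mm (x) by 130 mm (y) centred at (20, -30) mm holding the head lever; fingers fit neither. A used roll hangs behind it, to x = 200 mm.
- reset_button_top (a point): Centre of the upper face of the recessed black reset button (13 mm across), 8 mm below the printer's top when out. It moves with the button.
- reset_button (a joint): How far the reset button is pushed in, m: 0 out, 0.005 fully in (its stop). A spring pushes it back: about 2 N to start, 5 N fully in.
- lever_pad (a point): Point on the head lever's upper face, 80 mm from its hinge, where to press down; 11 mm below the printer's top at rest; moves with the lever. The lever is a steel bar 14 mm wide, 100 mm long, running in the slot to printer -y from a hinge at printer (20, 25, 125) mm along printer x, with a 6 mm lip across its free end; 3 mm gap to the slot wall each side.
- head_lever (a joint): Head lever angle, rad: 0 at rest (level), grows as the free end is pressed down, stop at 0.65. The pointer is upright, midway between the lugs, at 0.30 (pad about 24 mm down), and between them from about 0.17 to 0.43. A spring lifts the lever: at the pad 2.6 N to start, 6 N at 0.30, 9.5 N at the stop.
- pointer_tip (a point): Upper end of the thin black pointer, 64 mm from the hinge axis, turning with the lever just in front of the pointer plate, 46 to 49 mm above the printer's top. At rest it leans 0.3 rad to the printer's +y; pressing the lever swings it to -y.
- pointer_mark (a point): Fixed point midway between the two lugs, 49 mm above the printer's top: where the pointer tip is when upright. The lugs stand on the rim of an upright aluminium part-disc at printer x = 79 to 83 mm, which rises 35 mm above the top (lugs 46 mm).
- stylus: Stylus, about 45 g, standing upright in its stand, tip down. Origin: the tip; z along it to the handle's end. Steel shaft 6 mm across from 0 to 48 mm, black round handle 16 mm across from 48 to 118 mm (two thin steel bands). The handle's shoulder rests on the stand's top.
- stand: Aluminium block 55 x 55 x 55 mm fixed to the bench, with a vertical hole 8 mm across and 52 mm deep in the middle of its top, holding the stylus. Origin: centre of its underside. It may be on the left or right of the printer.
- label_roll: White roll of labels lying flat, 100 mm across, 50 mm high, with a 40 mm bore; leave alone. Origin: centre of its underside.
- bottle: White plastic bottle, 60 mm across, 160 mm high, upright; leave alone. Origin: centre of its underside.
- parts_bin: Open dark-green storage bin, 90 x 150 x 75 mm, empty; leave alone. Origin: centre of its underside.
Things that resemble listed ones, but are neither listed nor needed, are in the scene too. There is more than one size of the stand; the one meant has the size given above.

How it is judged:
By the outcome, as a careful person would: the job done as asked, in the order asked, and still so for the second after the job is handed in, while the arm keeps its last pose, push and grip.
It also fails if it takes over 51 s, if anything falls off the work surface, if the arm or the gripper's body presses on something with over 40 N, if the wrist force passes 120 N, or if a joint passes its speed limit or range.

## Robot

A 6-joint arm with a two-finger parallel gripper is mounted at the origin on the work surface. World frame = base frame: x ahead of the robot, y to its left, z up, the work surface at z = 0. Lengths are in m, angles in rad, forces in N, time in s.
With the tool pointing down it reaches from about 0.25 to 0.775 m from the base axis. Payload 4 kg.
Tool frame: the origin (TCP) lies midway between the tips of the shut fingers; the grasp point (between the pads) lies 19 mm behind it; y points along the fingers, x is the direction in which the jaws open and shut, and the axes are right-handed (so a half turn about y gives the same grasp; the last joint's range is limited). The gripper opens to 94 mm and grips with 3 to 60 N. Pads are 16 mm wide; open, the fingers measure 119 mm over their backs; the gripper's body (75 mm by 177 mm) begins 78 mm behind the grasp point.
Start: joints at [-1.304, 0.087, 1.371, -0, 1.684, -0.103], TCP at [0.199, -0.513, 0.206] pointing down, gripper open.
Joint ranges: [-3.1, 3.1], [-0.76, 2.03], [0.27, 2.55], [-1.08, 4.22], [0.17, 2.65], [-2.57, 2.57]. Speed limits (rad/s): [2.79, 2.79, 3.14, 3.14, 3.14, 3.14].

## Interface

Orientations are given as [roll, pitch, yaw] about the fixed x, y, z axes, in that order (R = Rz(yaw) Ry(pitch) Rx(roll)).
In Python, from bench import robot, snapshot, camera_info, ticket gives the robot as it stands.
- The arm moves only by the shell command python3 -m creep 'ROWS'. ROWS is JSON, a list of rows, each an object with "slide": the shift along the tool's x, y, z in mm, a list of three; "roll": the turn about the tool's y in degrees; "grip": the closure, from 0 (fully open) to 1 (shut). In form: [{"slide": [x, y, z], "roll": roll, "grip": grip}, ...]. A call has 1 to 20 rows; each row is the pose to reach, as a shift and turn from the pose commanded when the call began, along the tool's axes at that moment; what a row does not reach only later rows make up. A row lasts 1/12 s, in which the tool goes at most 41.7 mm and 7.16 degrees, less where a joint would pass 70% of its speed; a pose out of reach is approached as far as the arm can. A call with a gripper value outside its range is refused whole. The fingers move at their own pace and stop on an object; the grip force is fixed at half the most. Time passes only in rows, so rows that repeat a pose let the fingers close. It gives the time, the measured TCP pose, the force and the opening at its end, in the units of the state.
- robot.get_obs(): the state, without advancing time (a new reading comes with each control period).
- snapshot(name): name is "side" or "top"; returns the picture (400x640x3 uint8, red, green, blue); there is no depth.
- camera_info(name): a dict with "fx", "fy", "cx", "cy" (pixels), "dist" ([k1, k2, p1, p2, k3] as OpenCV has them; the pictures are not rectified), "cam_to_world" (4x4, takes a point from camera to world coordinates). Camera axes: x right, y down, z forward; pixel columns grow to the right and rows downward; lengths in m; the calibration is good to about 2 mm. A picture is of the moment at which its call begins. camera_info takes no time and is no camera call.
- ticket.close_job(): hands the job in, once; it reports no verdict.
The state is a dict: "time": time; "joint_positions": joint angles; "qvel": joint speeds; "joint_torque": joint torques, N m; "tool_pos": TCP position; "ee_rot": TCP orientation; "wrist_force": force on the tool from outside, world axes, zero at the start; "wrist_torque": the same for the moment, N m; "width": finger opening in m.
Only numpy, scipy, OpenCV 4.12 (cv2) and the standard library are available. Lean on these libraries where they do the work, as an engineer would, in place of code of your own. Each camera call takes 0.05 s, during which the arm holds its last target.

## Working session

There is one attempt and no reset: what is moved stays moved. The work goes in short steps, Python scripts to look and compute and a shell command to move; the robot and the scene stay as the last step left them, time stands still between calls to the robot, and variables do not carry over. Pictures are saved under pics/ and viewed, and the job is handed in when it is done.

```bash
ls; mkdir -p pics; python3 - <<'E'
from bench import robot, snapshot, camera_info
import cv2, numpy as np
o=robot.get_obs(); print({k:np.round(v,4) for k,v in o.items()})
for n in ("side","top"):
    im=snapshot(n); cv2.imwrite(f"pics/{n}0.png",im[:,:,::-1]); c=camera_info(n)
    print(n,{k:np.round(v,4).tolist() for k,v in c.items()})
E
```

```text
pics
{'time': np.float64(0.0), 'joint_positions': array([-1.3041,  0.0879,  1.3722, -0.    ,  1.6836, -0.1031]), 'qvel': array([ 0.0008,  0.0012,  0.    , -0.0003,  0.0011, -0.0015]), 'joint_torque': array([ 2.00000e-04, -3.40173e+01, -3.02430e+01,  7.17000e-02,
        3.28000e-02, -2.00000e-04]), 'tool_pos': array([ 0.1986, -0.5123,  0.2043]), 'ee_rot': array([-1.5706,  0.0022, -1.201 ]), 'wrist_force': array([ 0.0432, -0.2731,  0.7712]), 'wrist_torque': array([-0.0522,  0.0356, -0.0198]), 'width': np.float64(0.094)}
side {'fx': 382.8156, 'fy': 382.8156, 'cx': 313.1923, 'cy': 196.1253, 'dist': [0.0104, 0.0, 0.0, 0.0, 0.0], 'cam_to_world': [[0.9543, -0.2082, 0.2144, 0.3146], [-0.2987, -0.6856, 0.6639, -0.5965], [0.0087, -0.6976, -0.7164, 0.7492], [0.0, 0.0, 0.0, 1.0]]}
top {'fx': 508.2832, 'fy': 508.2832, 'cx': 314.5249, 'cy': 195.8275, 'dist': [-0.0672, 0.0, 0.0, 0.0, 0.0], 'cam_to_world': [[0.0628, -0.9741, 0.2174, 0.2003], [-0.998, -0.0622, 0.0099, -0.0267], [0.0039, -0.2176, -0.976, 1.4193], [0.0, 0.0, 0.0, 1.0]]}
```

View pics/side0.png

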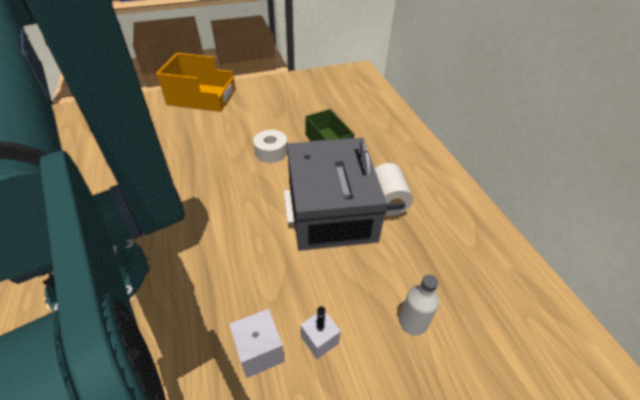

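View pics/top0.png

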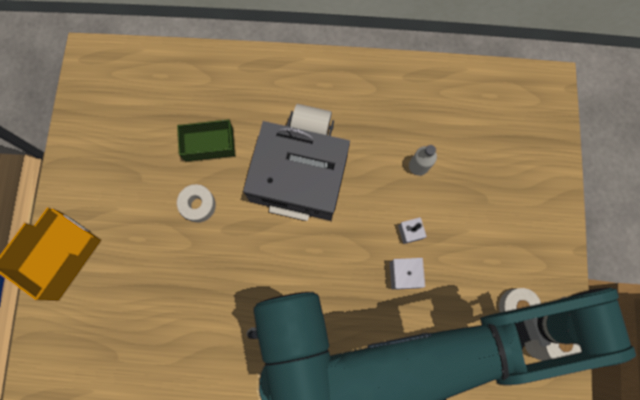

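```bash
cat > h.py <<'E'
import numpy as np, cv2
from bench import robot, snapshot, camera_info
def ray(n,uv):
    c=camera_info(n);K=np.array([[c['fx'],0,c['cx']],[0,c['fy'],c['cy']],[0,0,1]])
    p=cv2.undistortPoints(np.array([[uv]],float),K,np.array(c['dist']))[0,0]
    T=np.array(c['cam_to_world']);d=T[:3,:3]@[p[0],p[1],1];return T[:3,3],d/np.linalg.norm(d)
def plane(n,uv,z):
    o,d=ray(n,uv);return o+d*(z-o[2])/d[2]
def tri(uvs,uvt):
    o1,d1=ray('side',uvs);o2,d2=ray('top',uvt)
    s=np.linalg.lstsq(np.array([d1,-d2]).T,o2-o1,rcond=None)[0]
    a=o1+s[0]*d1;b=o2+s[1]*d2;return (a+b)/2,np.linalg.norm(a-b)
def proj(n,P):
    c=camera_info(n);K=np.array([[c['fx'],0,c['cx']],[0,c['fy'],c['cy']],[0,0,1]])
    T=np.linalg.inv(c['cam_to_world']);r,_=cv2.Rodrigues(T[:3,:3])
    return cv2.projectPoints(np.atleast_2d(np.array(P,float)),r,T[:3,3],K,np.array(c['dist']))[0][:,0]
def crop(im,x0,y0,w,h,s,fn):
    cv2.imwrite(fn,cv2.resize(im[y0:y0+h,x0:x0+w,::-1],None,fx=s,fy=s,interpolation=cv2.INTER_CUBIC))
E
python3 - <<'E'
from h import *
s=cv2.imread('pics/side0.png')[:,:,::-1];t=cv2.imread('pics/top0.png')[:,:,::-1]
crop(s,220,295,130,90,6,'pics/c1.png');crop(t,380,205,70,95,6,'pics/c2.png')
crop(s,270,120,150,140,4,'pics/c3.png');crop(t,235,95,130,130,4,'pics/c4.png')
E
```

```text
(no output)
```

View pics/c1.png

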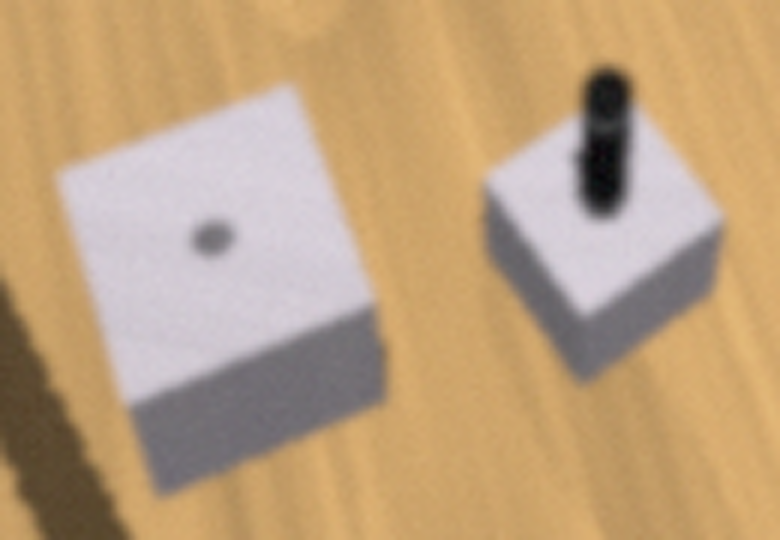

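View pics/c2.png

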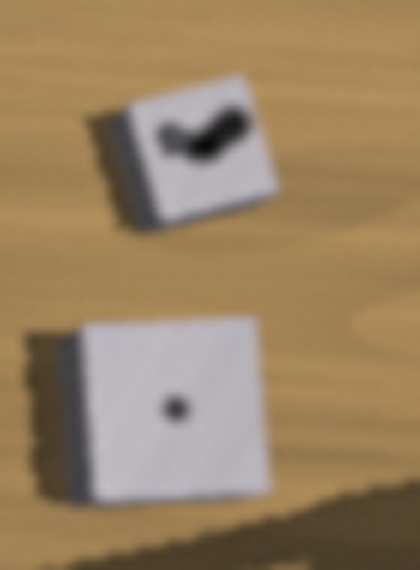

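View pics/c3.png

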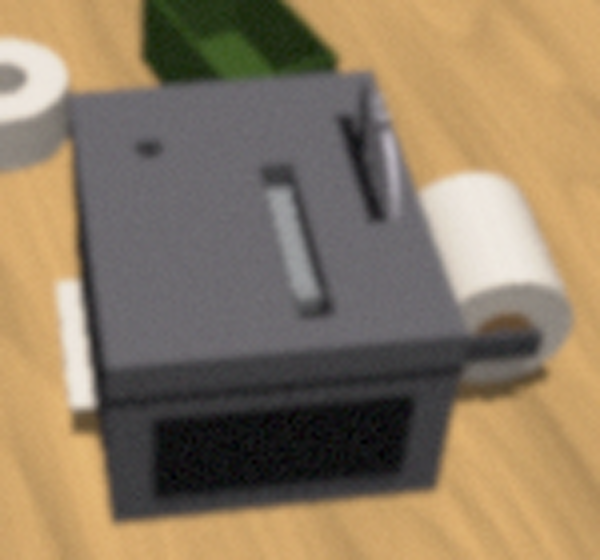

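View pics/c4.png

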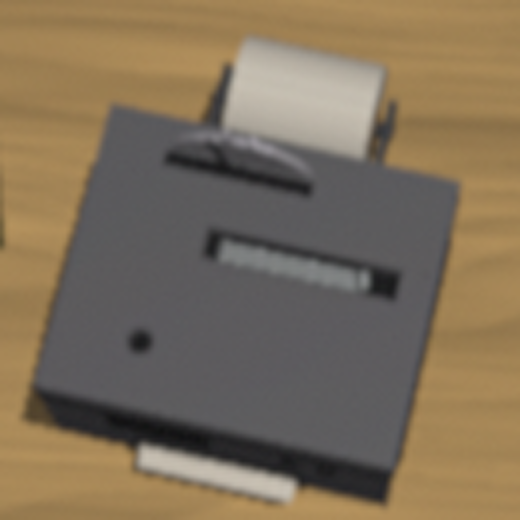

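```bash
cat >> h.py <<'E'
def un(p,x0,y0,s): return [x0+(p[0]+.5)/s-.5,y0+(p[1]+.5)/s-.5]
def fit2(L,W):
    L=np.array(L,float);W=np.array(W)[:,:2];a=L-L.mean(0);b=W-W.mean(0)
    th=np.arctan2((a[:,0]*b[:,1]-a[:,1]*b[:,0]).sum(),(a*b).sum());R=np.array([[np.cos(th),-np.sin(th)],[np.sin(th),np.cos(th)]])
    t=W.mean(0)-R@L.mean(0);return th,t,np.linalg.norm((R@L.T).T+t-W,axis=1)
E
python3 - <<'E'
from h import *
np.set_printoptions(precision=4,suppress=True)
# order: +x+y, +x-y, -x-y, -x+y (printer frame), slot +y end, slot -y end, button
L=[(.1,.12),(.1,-.12),(-.1,-.12),(-.1,.12)]
tc=[(112,105),(460,185),(388,468),(36,388)]
sc=[(372,74),(465,338),(108,368),(72,97)]
ft=[(139,342),(210,245),(394,285)]; fs=[(149,149),(276,168),(316,315)]
LF=[(-.055,.06),(.02,.035),(.02,-.095)]
for n,cc,ff,a in(('top',tc,ft,(235,95,4)),('side',sc,fs,(270,120,4))):
    W=[plane(n,un(p,*a),.14) for p in cc];F=[plane(n,un(p,*a),.14) for p in ff]
    th,t,r=fit2(L,W);print(n,th,t,r,'sides',[np.linalg.norm(W[i]-W[(i+1)%4]) for i in range(4)])
    R=np.array([[np.cos(th),-np.sin(th)],[np.sin(th),np.cos(th)]])
    print('feat pred err',[ (R@LF[i]+t-F[i][:2]) for i in range(3)])
# stands
for n,q,a in(('top',[(128,103),(245,74),(281,189),(163,224)],(380,205,6)),('side',[(607,75),(724,215),(585,315),(485,185)],(220,295,6))):
    for z in(.055,):
        W=np.array([plane(n,un(p,*a),z) for p in q]);print(n,'small',W.mean(0),[np.linalg.norm(W[i]-W[(i+1)%4]) for i in range(4)],np.arctan2(*(W[1]-W[0])[1::-1]))
for n,q,a in(('top',[(84,325),(256,318),(272,493),(95,502)],(380,205,6)),('side',[(292,83),(374,303),(130,405),(58,172)],(220,295,6))):
    W=np.array([plane(n,un(p,*a),.055) for p in q]);print(n,'big',W.mean(0),[np.linalg.norm(W[i]-W[(i+1)%4]) for i in range(4)])
print('stylus top',tri(un((608,88),220,295,6),un((238,121),380,205,6)))
print('stylus sh', plane('side',un((603,207),220,295,6),.059),plane('top',un((204,149),380,205,6),.059))
E
```

```text
top -0.17206390841407185 [0.5631 0.0375] [0.0015 0.0014 0.0044 0.0031] sides [np.float64(0.23818033546993964), np.float64(0.1967040880228669), np.float64(0.23307725907587515), np.float64(0.1991107853129252)]
feat pred err [array([-0.0003,  0.0002]), array([0.0008, 0.0038]), array([-0.0019, -0.0022])]
side -0.17634428317828663 [0.566  0.0326] [0.0023 0.0028 0.0036 0.0034] sides [np.float64(0.2371775080882282), np.float64(0.1953409628584697), np.float64(0.23447855903019932), np.float64(0.19617490563006876)]
feat pred err [array([ 0.    , -0.0003]), array([0.0006, 0.0015]), array([-0.0008, -0.0031])]
top small [ 0.4287 -0.2878  0.055 ] [np.float64(0.05571473001209282), np.float64(0.05468864868587657), np.float64(0.05653787913275715), np.float64(0.057012242029890886)] -1.2657472617569754
side small [ 0.4304 -0.2877  0.055 ] [np.float64(0.059789096918855054), np.float64(0.0542259800044783), np.float64(0.051934436552435126), np.float64(0.05466771407198403)] -1.2254288688900703
top big [ 0.31   -0.2783  0.055 ] [np.float64(0.07761558039126802), np.float64(0.07771403805836678), np.float64(0.079048162075435), np.float64(0.07832537348377831)]
side big [ 0.3113 -0.2648  0.055 ] [np.float64(0.07901592814733015), np.float64(0.07671384575708114), np.float64(0.07931910739193798), np.float64(0.0780981269736058)]
stylus top (array([ 0.4301, -0.2886,  0.1258]), np.float64(0.001738419576368954))
stylus sh [ 0.4293 -0.2934  0.059 ] [ 0.4272 -0.2869  0.059 ]
```

```bash
cat >> h.py <<'E'
from scipy.spatial.transform import Rotation as Ro
def slide(target):
    o=robot.get_obs();R=Ro.from_euler('xyz',o['ee_rot']).as_matrix()
    return np.round(1000*R.T@(np.array(target)-o['tool_pos']),1)
def st():
    o=robot.get_obs();print(round(float(o['time']),2),'tcp',np.round(o['tool_pos'],4),'rpy',np.round(o['ee_rot'],3),'F',np.round(o['wrist_force'],1),'w',round(float(o['width']),4))
E
python3 - <<'E'
from h import *
print('bottle cap', plane('side',(430,281),.16),plane('top',(430,149),.16), plane('side',(417,328),0.))
print(slide([.429,-.288,.17]))
E
```

```text
bottle cap [ 0.62611822 -0.31069063  0.16      ] [ 0.62465629 -0.30632338  0.16      ] [ 0.6295856  -0.32365909  0.        ]
[-125.9   34.7  295.9]
```

Candidates for the stand: the block at side (257,342) / top (409,273) measures about 78 mm and is empty. The block at side (320,335) / top (413,231) measures about 55 mm and holds the black-handled stylus, so it is the one meant. The enlarged crops c1 and c2 confirm it.

```bash
python3 -m creep '[{"slide":[-8,0,18],"grip":0,"roll":0},{"slide":[-20,0,46],"grip":0,"roll":0},{"slide":[-34,0,80],"grip":0,"roll":0},{"slide":[-50,5,117],"grip":0,"roll":0},{"slide":[-66,10,155],"grip":0,"roll":0},{"slide":[-82,15,192],"grip":0,"roll":0},{"slide":[-97,20,228],"grip":0,"roll":0},{"slide":[-111,25,260],"grip":0,"roll":0},{"slide":[-120,30,282],"grip":0,"roll":0},{"slide":[-126,34,295],"grip":0,"roll":0},{"slide":[-126,34,296],"grip":0,"roll":0},{"slide":[-126,34,296],"grip":0,"roll":0}]'; python3 - <<'E'
from h import *
st(); print(slide([.429,-.288,.076]))
s=snapshot('side');t=snapshot('top');crop(s,240,180,160,180,3,'pics/s1.png');crop(t,330,150,160,160,3,'pics/t1.png')
E
```

```text
time: 1.1
tool_pos: [0.4292, -0.2878, 0.1708]
ee_rot: [-1.572, 0.001, -1.199]
wrist_force: [-0.2, 0.5, -0.3]
width: 0.0941
1.1 tcp [ 0.4292 -0.2878  0.1708] rpy [-1.572e+00  1.000e-03 -1.199e+00] F [-0.2  0.5 -0.3] w 0.0941
[ 0.2 94.8 -0.1]
```

View pics/s1.png

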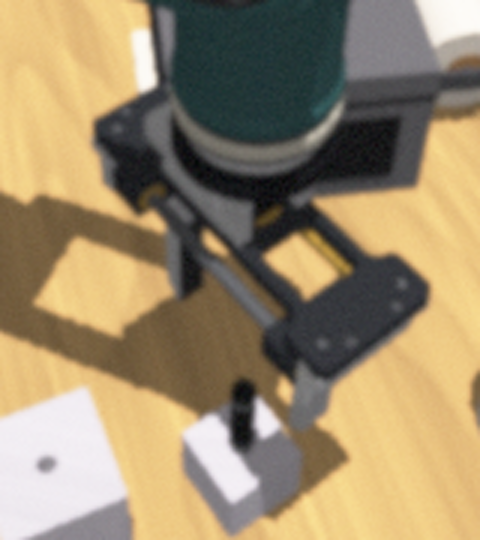

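View pics/t1.png

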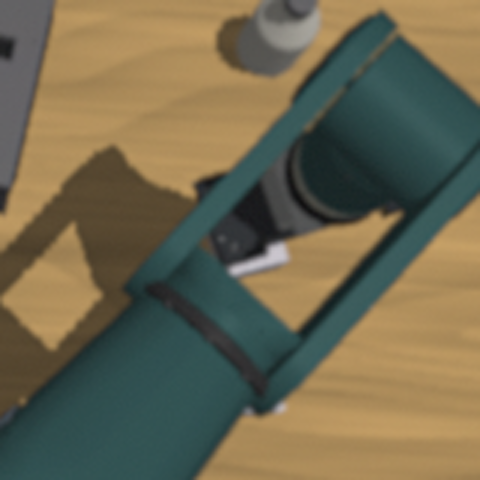

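The side view shows the near fingertip at crop (308,425), the far one at (185,295), and the stylus handle top at (243,385) between them. I'll check this against the projection.

```bash
python3 - <<'E'
from h import *
P=proj('side',[robot.get_obs()['tool_pos'],[.429,-.288,.125],[.429,-.288,.055]])
print([( (p[0]-240)*3+1,(p[1]-180)*3+1) for p in P])
E
```

```text
[(np.float64(242.0315836615689), np.float64(350.881311116549)), (np.float64(240.24660024709482), np.float64(389.44228311590234)), (np.float64(237.92863781047618), np.float64(443.33849189499125))]
```

```bash
python3 -m creep '[{"slide":[0,10,1],"grip":0,"roll":0},{"slide":[0,28,1],"grip":0,"roll":0},{"slide":[0,50,1],"grip":0,"roll":0},{"slide":[0,70,1],"grip":0,"roll":0},{"slide":[0,84,1],"grip":0,"roll":0},{"slide":[0,92,1],"grip":0,"roll":0},{"slide":[0,95,1],"grip":0,"roll":0},{"slide":[0,95,1],"grip":0,"roll":0}]'; python3 - <<'E'
from h import *
st()
s=snapshot('side');crop(s,240,220,160,140,4,'pics/s2.png')
E
```

```text
time: 1.87
tool_pos: [0.4295, -0.2883, 0.0758]
ee_rot: [-1.571, 0.001, -1.202]
wrist_force: [0.0, 1.2, 0.9]
width: 0.0938
1.87 tcp [ 0.4295 -0.2883  0.0758] rpy [-1.571e+00  1.000e-03 -1.202e+00] F [0.  1.2 0.9] w 0.0938
```

View pics/s2.png

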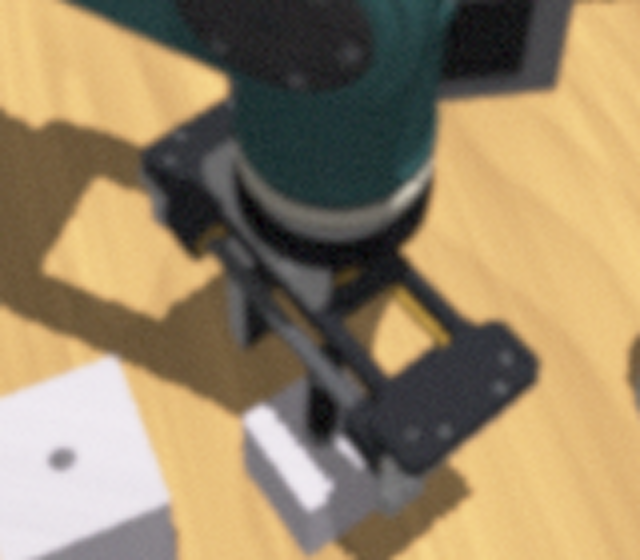

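The handle at crop (320,405) is between the two fingers at (245,320) and (400,490). I'll close the gripper.

```bash
python3 -m creep '[{"slide":[0,0,0],"roll":0,"grip":0.3},{"slide":[0,0,0],"roll":0,"grip":0.6},{"slide":[0,0,0],"roll":0,"grip":0.8},{"slide":[0,0,0],"roll":0,"grip":1},{"slide":[0,0,0],"roll":0,"grip":1},{"slide":[0,0,0],"roll":0,"grip":1},{"slide":[0,0,0],"roll":0,"grip":1},{"slide":[0,0,0],"roll":0,"grip":1}]'
```

```text
time: 2.58
tool_pos: [0.4302, -0.288, 0.0765]
ee_rot: [-1.571, -0.0, -1.201]
wrist_force: [0.2, 0.1, 0.1]
width: 0.0439
```

```bash
python3 -m creep '[{"slide":[0,0,0],"roll":0,"grip":1},{"slide":[0,0,0],"roll":0,"grip":1},{"slide":[0,0,0],"roll":0,"grip":1},{"slide":[0,0,0],"roll":0,"grip":1},{"slide":[0,0,0],"roll":0,"grip":1},{"slide":[0,0,0],"roll":0,"grip":1},{"slide":[0,0,0],"roll":0,"grip":1},{"slide":[0,0,0],"roll":0,"grip":1},{"slide":[0,0,0],"roll":0,"grip":1}]'
```

```text
time: 3.33
tool_pos: [0.4302, -0.288, 0.0765]
ee_rot: [-1.571, -0.0, -1.201]
wrist_force: [1.1, 0.3, -0.9]
width: 0.0157
```

```bash
python3 -m creep '[{"slide":[0,0,0],"roll":0,"grip":1},{"slide":[0,-5,0],"roll":0,"grip":1},{"slide":[0,-15,0],"roll":0,"grip":1},{"slide":[0,-30,0],"roll":0,"grip":1},{"slide":[0,-50,0],"roll":0,"grip":1},{"slide":[0,-75,0],"roll":0,"grip":1},{"slide":[0,-100,0],"roll":0,"grip":1},{"slide":[0,-125,0],"roll":0,"grip":1},{"slide":[0,-145,0],"roll":0,"grip":1},{"slide":[0,-160,0],"roll":0,"grip":1},{"slide":[0,-165,0],"roll":0,"grip":1},{"slide":[0,-165,0],"roll":0,"grip":1}]'; python3 - <<'E'
from h import *
st()
s=snapshot('side');crop(s,220,160,190,190,4,'pics/s3.png')
p=robot.get_obs()['tool_pos'];a=proj('side',[p-[0,0,.0695]])[0];print('pred tip crop',(a-[220,160])*4+1.5)
E
```

```text
time: 4.33
tool_pos: [0.4309, -0.2886, 0.2441]
ee_rot: [-1.569, -0.004, -1.201]
wrist_force: [0.0, 0.5, -0.5]
width: 0.0156
4.33 tcp [ 0.4309 -0.2886  0.2441] rpy [-1.569 -0.004 -1.201] F [ 0.   0.5 -0.5] w 0.0156
pred tip crop [406.05167597 543.57143354]
```

View pics/s3.png

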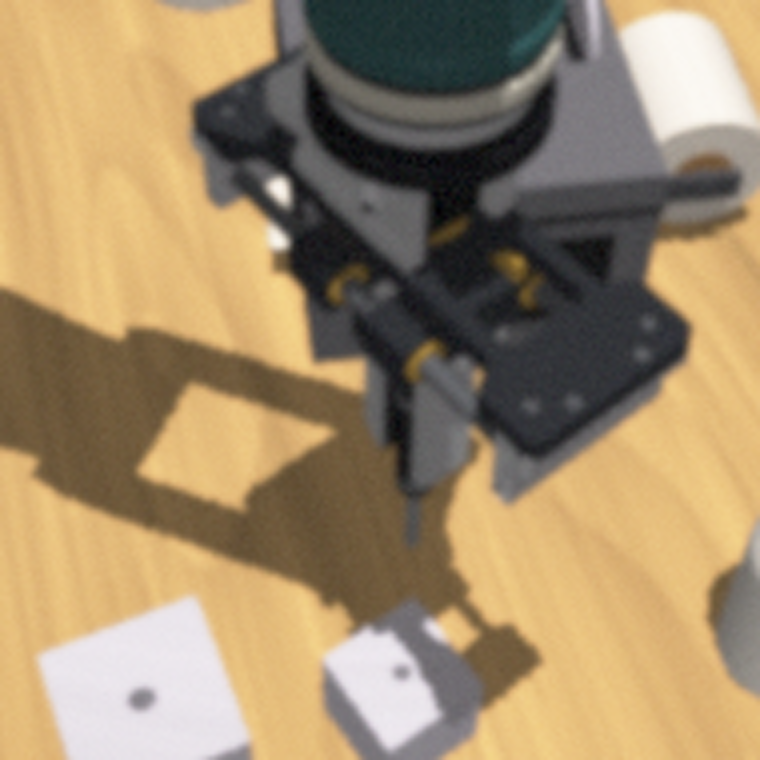

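```bash
python3 - <<'E'
from h import *
print(slide([.5205,.1025,.236]), robot.get_obs()['joint_positions'].round(2))
E
```

```text
[-331.7    5.9  225.2] [-0.7   0.01  1.38 -0.    1.75  0.5 ]
```

```bash
python3 -m creep '[{"slide":[-10,0,7],"roll":0,"grip":1},{"slide":[-28,0,19],"roll":0,"grip":1},{"slide":[-52,0,35],"roll":0,"grip":1},{"slide":[-80,0,54],"roll":0,"grip":1},{"slide":[-110,0,75],"roll":0,"grip":1},{"slide":[-140,0,95],"roll":0,"grip":1},{"slide":[-170,0,115],"roll":0,"grip":1},{"slide":[-200,0,136],"roll":0,"grip":1},{"slide":[-230,0,156],"roll":0,"grip":1},{"slide":[-258,0,175],"roll":0,"grip":1},{"slide":[-283,0,192],"roll":0,"grip":1},{"slide":[-304,0,206],"roll":0,"grip":1},{"slide":[-320,2,217],"roll":0,"grip":1},{"slide":[-329,4,223],"roll":0,"grip":1},{"slide":[-332,6,225],"roll":0,"grip":1},{"slide":[-332,6,225],"roll":0,"grip":1},{"slide":[-332,6,225],"roll":0,"grip":1}]'; python3 - <<'E'
from h import *
st()
s=snapshot('side');crop(s,240,70,170,140,4,'pics/s4.png')
p=robot.get_obs()['tool_pos'];a=proj('side',[p-[0,0,.0695]])[0];print('pred tip crop',(a-[240,70])*4+1.5)
E
```

```text
time: 5.8
tool_pos: [0.5194, 0.1022, 0.2347]
ee_rot: [-1.573, -0.0, -1.202]
wrist_force: [0.2, -0.1, -1.0]
width: 0.0157
5.8 tcp [0.5194 0.1022 0.2347] rpy [-1.573 -0.    -1.202] F [ 0.2 -0.1 -1. ] w 0.0157
pred tip crop [264.40573538 316.83017136]
```

View pics/s4.png

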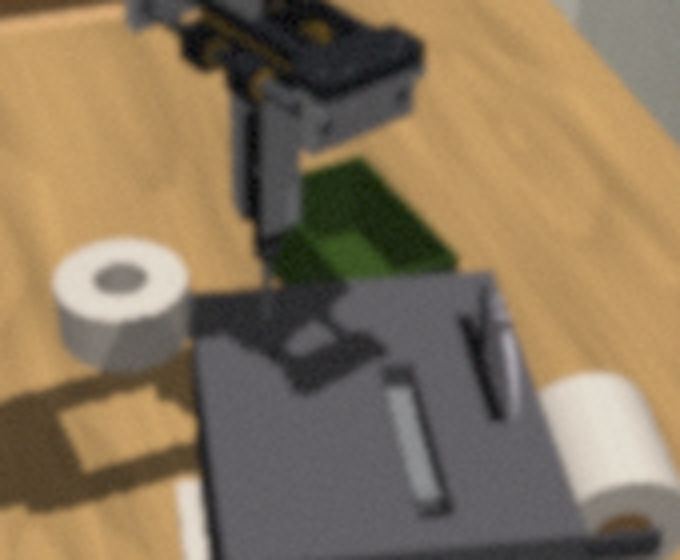

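The stylus tip is near crop (267,315), above the button area, but the gripper's shadow hides the bore. I'll enlarge and stretch the contrast.

```bash
python3 - <<'E'
from h import *
s=snapshot('side').astype(float)
for i in range(5): s+=snapshot('side') if i<4 else 0
s/=5; g=s[125:175,280:345]
g=np.clip((g-15)*3.2,0,255).astype(np.uint8)
cv2.imwrite('pics/s5.png',cv2.resize(g[:,:,::-1],None,fx=12,fy=12,interpolation=cv2.INTER_CUBIC))
p=robot.get_obs()['tool_pos']
for P in (p-[0,0,.0695],[.5224,.1014,.14],[.521,.1036,.14]):
    print((proj('side',[P])[0]-[280,125])*12+5.5)
E
```

```text
[315.90724485 287.93321439]
[328.50839063 388.42311632]
[318.91534488 383.08678498]
```

View pics/s5.png

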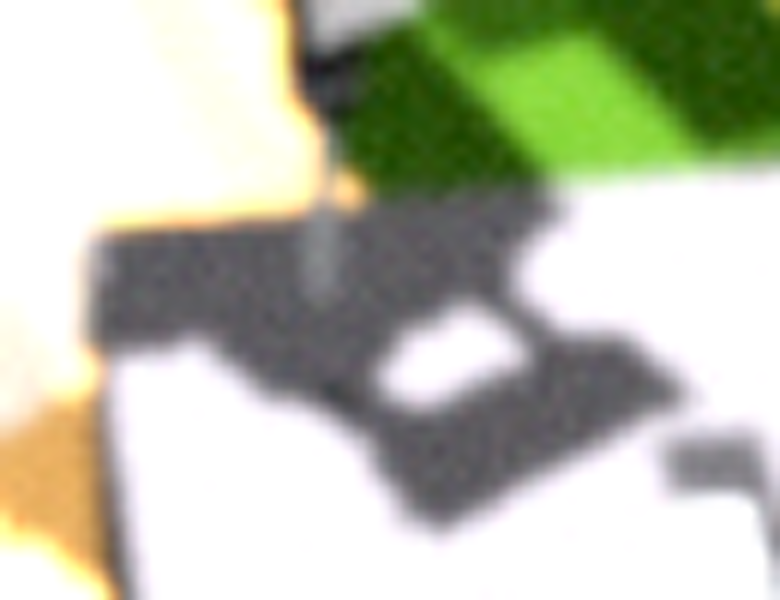

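```bash
python3 - <<'E'
from h import *
print(slide([.521,.1025,.2155]))
E
python3 -m creep '[{"slide":[-0.5,4,1],"roll":0,"grip":1},{"slide":[-0.5,10,2],"roll":0,"grip":1},{"slide":[-0.5,15,2],"roll":0,"grip":1},{"slide":[-0.5,18,2],"roll":0,"grip":1},{"slide":[-0.5,19,2],"roll":0,"grip":1},{"slide":[-0.5,19,2],"roll":0,"grip":1}]'; python3 - <<'E'
from h import *
s=0
for i in range(5): s=s+snapshot('side').astype(float)
st()
s/=5; g=s[125:175,280:345]
g=np.clip((g-15)*3.2,0,255).astype(np.uint8)
cv2.imwrite('pics/s6.png',cv2.resize(g[:,:,::-1],None,fx=12,fy=12,interpolation=cv2.INTER_CUBIC))
p=robot.get_obs()['tool_pos']
for P in (p-[0,0,.0695],):
    print((proj('side',[P])[0]-[280,125])*12+5.5)
E
```

```text
[-0.1 20.3  1. ]
time: 6.6
tool_pos: [0.5213, 0.1041, 0.2157]
ee_rot: [-1.572, 0.0, -1.201]
wrist_force: [-0.1, -1.1, -0.5]
width: 0.0152
6.85 tcp [0.5218 0.1041 0.2169] rpy [-1.57  -0.    -1.201] F [ 0.2 -0.5 -0.4] w 0.016
[321.85178952 353.0815291 ]
```

View pics/s6.png

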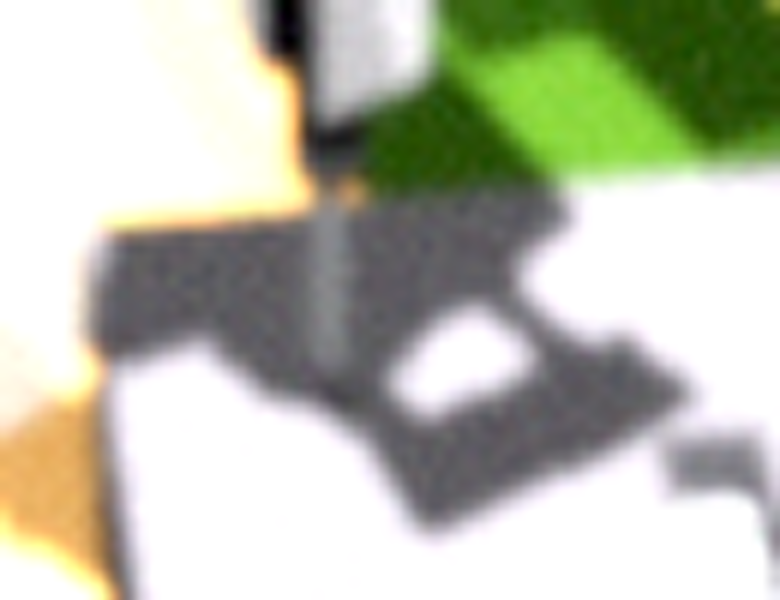

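```bash
python3 - <<'E'
from h import *
s=0
for i in range(6): s=s+snapshot('side').astype(float)
s/=6; g=s[145:168,292:325].mean(2)
g=np.clip((g-10)*5,0,255).astype(np.uint8)
cv2.imwrite('pics/s7.png',cv2.resize(g,None,fx=20,fy=20,interpolation=cv2.INTER_CUBIC))
print(s[150:162,300:314].mean(2).round().astype(int))
im=cv2.imread('pics/side0.png').astype(float).mean(2);print(im[150:162,300:314].round().astype(int))
E
```

```text
[[45 44 44 44 46 49 55 59 55 48 45 45 44 44]
 [45 45 44 46 47 50 54 58 56 50 47 46 45 46]
 [45 44 44 45 46 50 54 60 54 48 44 45 46 46]
 [44 44 45 44 46 50 55 58 54 49 46 46 46 51]
 [47 46 46 44 46 48 52 54 51 48 45 47 51 59]
 [58 47 44 44 45 45 48 49 48 45 46 50 60 72]
 [71 57 49 46 44 44 44 46 43 42 44 52 67 82]
 [84 72 60 54 52 47 44 41 42 42 44 50 63 80]
 [95 86 78 76 68 64 56 47 43 41 42 46 54 68]
 [98 95 93 92 88 83 77 64 54 46 45 45 50 54]
 [99 98 98 97 97 94 92 83 71 59 51 48 46 47]
 [98 98 99 99 99 98 97 94 85 76 65 52 47 44]]
[[106 107 106 108 107 107 109 108 110 106 107 110 107 107]
 [105 107 107 108 108 105 107 108 108 106 110 109 106 108]
 [110 108 107 109 108 108 109 108 108 108 109 111 106 108]
 [109 108 107 109 107 107 105 105 106 107 108 107 108 108]
 [108 106 105 105 103 100  97  98  95  99 103 106 110 109]
 [107 109 105 102  90  86  83  80  84  85 100 104 106 109]
 [109 105 103  95  79  69  62  59  67  73  89 102 107 107]
 [107 109 103  95  78  67  62  57  66  75  85 103 104 108]
 [108 107 107 101  90  79  72  67  72  83  97 106 107 109]
 [109 106 107 107 102  94  89  87  93  98 105 106 109 105]
 [106 109 110 108 104 101 105 104 104 106 105 108 106 109]
 [110 108 108 108 106 108 107 106 107 107 110 106 110 111]]
```

View pics/s7.png

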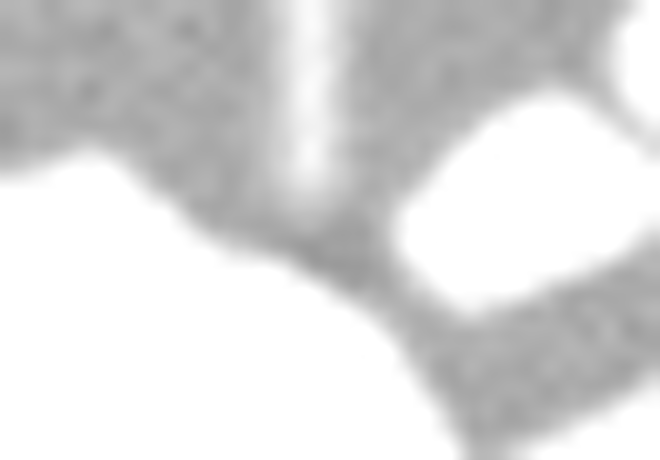

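Averaged side pixels put the tip column at u=307.0 and the bore centre at (307.0,156.7). Dropped to z=0.14, the tip projects to (307.3,156.4), so it is aligned to better than 1 mm. I'll descend into the bore.

```bash
python3 -m creep '[{"slide":[0,3,0],"roll":0,"grip":1},{"slide":[0,6,0],"roll":0,"grip":1},{"slide":[0,9,0],"roll":0,"grip":1},{"slide":[0,11,0],"roll":0,"grip":1},{"slide":[0,12,0],"roll":0,"grip":1},{"slide":[0,12,0],"roll":0,"grip":1}]'; python3 -m creep '[{"slide":[0,1,0],"roll":0,"grip":1},{"slide":[0,2,0],"roll":0,"grip":1},{"slide":[0,3,0],"roll":0,"grip":1},{"slide":[0,3,0],"roll":0,"grip":1}]'
```

```text
time: 7.65
tool_pos: [0.5214, 0.104, 0.2039]
ee_rot: [-1.572, 0.0, -1.201]
wrist_force: [0.9, -0.2, -1.1]
width: 0.0156
time: 7.98
tool_pos: [0.5217, 0.1041, 0.2015]
ee_rot: [-1.571, -0.0, -1.201]
wrist_force: [0.5, -0.1, -1.0]
width: 0.0154
```

```bash
for i in 1; do python3 -m creep '[{"slide":[0,1,0],"roll":0,"grip":1},{"slide":[0,2,0],"roll":0,"grip":1},{"slide":[0,2,0],"roll":0,"grip":1}]'; done;  python3 -m creep '[{"slide":[0,1,0],"roll":0,"grip":1},{"slide":[0,2,0],"roll":0,"grip":1},{"slide":[0,2,0],"roll":0,"grip":1}]'
```

```text
time: 8.23
tool_pos: [0.5218, 0.1041, 0.1998]
ee_rot: [-1.57, -0.0, -1.201]
wrist_force: [0.1, 0.4, 1.7]
width: 0.0151
time: 8.48
tool_pos: [0.5218, 0.1041, 0.1977]
ee_rot: [-1.57, -0.0, -1.201]
wrist_force: [-0.2, 0.7, 3.4]
width: 0.0158
```

```bash
python3 -m creep '[{"slide":[0,0.5,0],"roll":0,"grip":1},{"slide":[0,1,0],"roll":0,"grip":1},{"slide":[0,1,0],"roll":0,"grip":1}]'
```

```text
time: 8.73
tool_pos: [0.5218, 0.104, 0.1967]
ee_rot: [-1.57, -0.0, -1.201]
wrist_force: [-0.2, -0.6, 3.6]
width: 0.0155
```

```bash
python3 -m creep '[{"slide":[0,0.5,0],"roll":0,"grip":1},{"slide":[0,1,0],"roll":0,"grip":1},{"slide":[0,1,0],"roll":0,"grip":1}]'; python3 -m creep '[{"slide":[0,0.5,0],"roll":0,"grip":1},{"slide":[0,1,0],"roll":0,"grip":1},{"slide":[0,1,0],"roll":0,"grip":1}]'
```

```text
time: 8.98
tool_pos: [0.5218, 0.1041, 0.196]
ee_rot: [-1.57, -0.0, -1.201]
wrist_force: [-0.9, -0.2, 4.0]
width: 0.0158
time: 9.23
tool_pos: [0.5219, 0.1041, 0.1958]
ee_rot: [-1.569, -0.001, -1.201]
wrist_force: [-1.4, 0.5, 8.1]
width: 0.0152
```

```bash
python3 -m creep '[{"slide":[0,0.5,0],"roll":0,"grip":1},{"slide":[0,1,0],"roll":0,"grip":1},{"slide":[0,1,0],"roll":0,"grip":1},{"slide":[0,1,0],"roll":0,"grip":1}]'
```

```text
time: 9.57
tool_pos: [0.522, 0.1041, 0.1956]
ee_rot: [-1.568, -0.001, -1.201]
wrist_force: [-1.7, 0.8, 9.4]
width: 0.0158
```

```bash
python3 -m creep '[{"slide":[0,-3,0],"roll":0,"grip":1},{"slide":[0,-8,0],"roll":0,"grip":1},{"slide":[0,-16,0],"roll":0,"grip":1},{"slide":[0,-26,0],"roll":0,"grip":1},{"slide":[0,-36,0],"roll":0,"grip":1},{"slide":[0,-43,0],"roll":0,"grip":1},{"slide":[0,-45,0],"roll":0,"grip":1},{"slide":[0,-45,0],"roll":0,"grip":1}]'; python3 - <<'E'
from h import *
st()
print('above pad', slide([.574,-.0215,.233]))
s=0
for i in range(4): s=s+snapshot('side').astype(float)
s/=4; g=s[120:175,280:345]
g=np.clip((g-15)*3.2,0,255).astype(np.uint8)
cv2.imwrite('pics/s8.png',cv2.resize(g[:,:,::-1],None,fx=10,fy=10,interpolation=cv2.INTER_CUBIC))
p=robot.get_obs()['tool_pos']
print((proj('side',[p-[0,0,.0695]])[0]-[280,120])*10+4.5)
E
```

```text
time: 10.23
tool_pos: [0.5221, 0.1041, 0.2395]
ee_rot: [-1.569, -0.001, -1.201]
wrist_force: [0.9, -0.1, -0.3]
width: 0.0156
10.23 tcp [0.5221 0.1041 0.2395] rpy [-1.569e+00 -1.000e-03 -1.201e+00] F [ 0.9 -0.1 -0.3] w 0.0156
above pad [135.9   6.6   3. ]
[266.03202673 277.56645694]
```

View pics/s8.png

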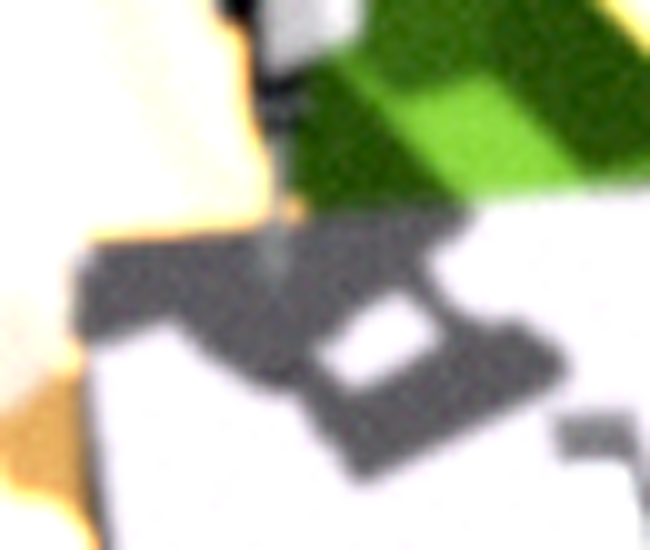

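```bash
python3 -m creep '[{"slide":[8,0,0],"roll":0,"grip":1},{"slide":[22,0,0],"roll":0,"grip":1},{"slide":[42,0,1],"roll":0,"grip":1},{"slide":[66,0,1],"roll":0,"grip":1},{"slide":[90,0,2],"roll":0,"grip":1},{"slide":[112,0,2],"roll":0,"grip":1},{"slide":[127,2,3],"roll":0,"grip":1},{"slide":[134,5,3],"roll":0,"grip":1},{"slide":[136,6,3],"roll":0,"grip":1},{"slide":[136,6,3],"roll":0,"grip":1},{"slide":[136,6,3],"roll":0,"grip":1}]'; python3 - <<'E'
from h import *
s=0
for i in range(4): s=s+snapshot('side').astype(float)
s/=4; st(); np.save('s9.npy',s)
g=s[125:215,290:400]
g=np.clip((g)*1.5,0,255).astype(np.uint8)
cv2.imwrite('pics/s9.png',cv2.resize(g[:,:,::-1],None,fx=6,fy=6,interpolation=cv2.INTER_CUBIC))
p=robot.get_obs()['tool_pos']
print((proj('side',[p-[0,0,.0695],p-[0,0,p[2]-.129]])-[290,125])*6+2.5)
E
```

```text
time: 11.35
tool_pos: [0.5733, -0.0209, 0.2322]
ee_rot: [-1.571, 0.001, -1.2]
wrist_force: [0.1, 0.2, 0.1]
width: 0.0158
11.55 tcp [ 0.5735 -0.0208  0.2329] rpy [-1.57 -0.   -1.2 ] F [0.1 0.4 0.1] w 0.0157
[[329.13746699 322.35754947]
 [323.11914667 387.77737464]]
```

View pics/s9.png

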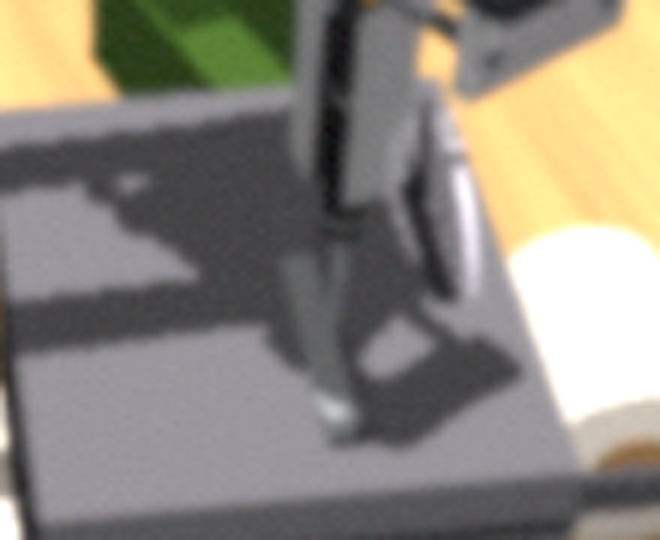

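```bash
python3 - <<'E'
from h import *
th=-.1745;R=np.array([[np.cos(th),-np.sin(th)],[np.sin(th),np.cos(th)]])
for t in ([.566,.0326],[.5645,.035],[.5631,.0375]):
  print(t)
  for l in ([.02,-.055],[.02,-.075],[.013,-.075],[.027,-.075],[.02,.025]):
    P=[*(R@l+t),.129]; print(l,np.round(P,4),((proj('side',[P])-[290,125])*6+2.5).round())
im=cv2.imread('pics/side0.png')
g=np.clip(im[125:215,290:400]*1.5,0,255).astype(np.uint8)
cv2.imwrite('pics/s9b.png',cv2.resize(g,None,fx=6,fy=6,interpolation=cv2.INTER_CUBIC))
E
```

```text
[0.566, 0.0326]
[0.02, -0.055] [ 0.5761 -0.025   0.129 ] [[334. 394.]]
[0.02, -0.075] [ 0.5727 -0.0447  0.129 ] [[343. 431.]]
[0.013, -0.075] [ 0.5658 -0.0435  0.129 ] [[325. 433.]]
[0.027, -0.075] [ 0.5796 -0.0459  0.129 ] [[362. 429.]]
[0.02, 0.025] [0.59   0.0537 0.129 ] [[297. 256.]]
[0.5645, 0.035]
[0.02, -0.055] [ 0.5746 -0.0226  0.129 ] [[328. 390.]]
[0.02, -0.075] [ 0.5712 -0.0423  0.129 ] [[337. 427.]]
[0.013, -0.075] [ 0.5643 -0.0411  0.129 ] [[319. 429.]]
[0.027, -0.075] [ 0.5781 -0.0435  0.129 ] [[356. 426.]]
[0.02, 0.025] [0.5885 0.0561 0.129 ] [[291. 253.]]
[0.5631, 0.0375]
[0.02, -0.055] [ 0.5732 -0.0201  0.129 ] [[322. 387.]]
[0.02, -0.075] [ 0.5698 -0.0398  0.129 ] [[332. 424.]]
[0.013, -0.075] [ 0.5629 -0.0386  0.129 ] [[313. 425.]]
[0.027, -0.075] [ 0.5767 -0.041   0.129 ] [[350. 422.]]
[0.02, 0.025] [0.5871 0.0586 0.129 ] [[286. 250.]]
```

View pics/s9b.png

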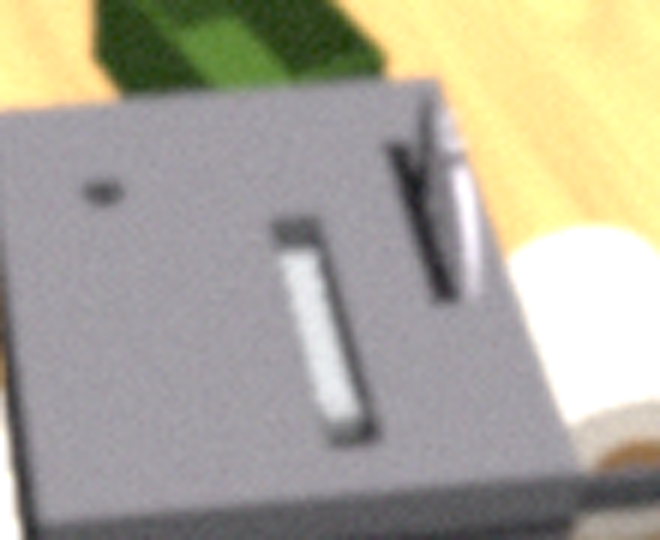

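```bash
python3 -m creep '[{"slide":[1,3,1],"roll":0,"grip":1},{"slide":[1.5,8,2],"roll":0,"grip":1},{"slide":[1.5,14,2],"roll":0,"grip":1},{"slide":[1.5,20,2],"roll":0,"grip":1},{"slide":[1.5,25,2],"roll":0,"grip":1},{"slide":[1.5,27,2],"roll":0,"grip":1},{"slide":[1.5,27,2],"roll":0,"grip":1}]'; python3 - <<'E'
from h import *
s=0
for i in range(4): s=s+snapshot('side').astype(float)
s/=4; st()
g=s[145:205,320:380]
g=np.clip((g-15)*3,0,255).astype(np.uint8)
cv2.imwrite('pics/s10.png',cv2.resize(g[:,:,::-1],None,fx=10,fy=10,interpolation=cv2.INTER_CUBIC))
p=robot.get_obs()['tool_pos']
print((proj('side',[p-[0,0,.0695],[p[0],p[1],.129],[.5761,-.025,.129]])-[320,145])*10+4.5)
E
```

```text
time: 12.13
tool_pos: [0.5755, -0.0223, 0.2042]
ee_rot: [-1.573, 0.001, -1.201]
wrist_force: [-0.1, 0.2, -1.0]
width: 0.0156
12.33 tcp [ 0.5762 -0.0224  0.2059] rpy [-1.57  -0.    -1.201] F [ 0.6  0.4 -0.3] w 0.0154
[[254.64192007 426.04977639]
 [252.44538045 449.02235179]
 [255.94856723 456.6737241 ]]
```

View pics/s10.png

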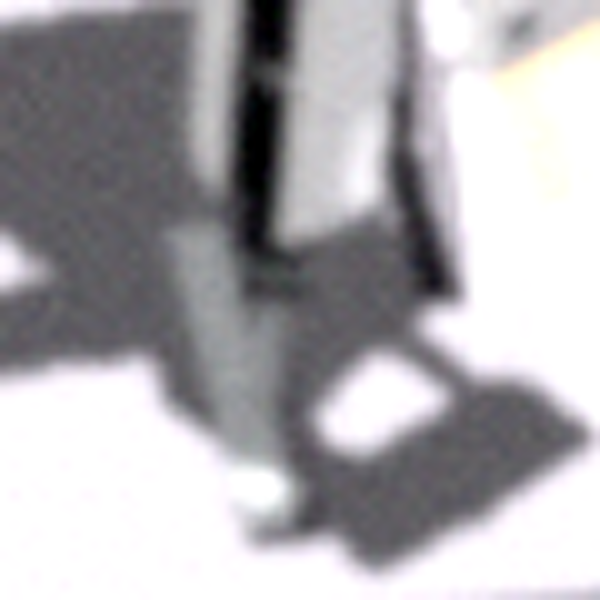

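```bash
python3 -m creep '[{"slide":[0,2,-1],"roll":0,"grip":1},{"slide":[0,4,-1],"roll":0,"grip":1},{"slide":[0,6,-1],"roll":0,"grip":1},{"slide":[0,8,-1],"roll":0,"grip":1},{"slide":[0,10,-1],"roll":0,"grip":1},{"slide":[0,11,-1],"roll":0,"grip":1},{"slide":[0,11,-1],"roll":0,"grip":1}]'
```

```text
time: 12.92
tool_pos: [0.5751, -0.0228, 0.1946]
ee_rot: [-1.571, -0.0, -1.201]
wrist_force: [-1.4, -0.5, 1.7]
width: 0.0161
```

```bash
python3 -m creep '[{"slide":[0,2,0],"roll":0,"grip":1},{"slide":[0,4,0],"roll":0,"grip":1},{"slide":[0,6,0],"roll":0,"grip":1},{"slide":[0,8,0],"roll":0,"grip":1},{"slide":[0,10,0],"roll":0,"grip":1},{"slide":[0,12,0],"roll":0,"grip":1},{"slide":[0,14,0],"roll":0,"grip":1},{"slide":[0,14,0],"roll":0,"grip":1},{"slide":[0,14,0],"roll":0,"grip":1}]'; python3 - <<'E'
from h import *
s=0
for i in range(4): s=s+snapshot('side').astype(float)
s/=4; st()
g=s[125:215,300:400]
g=np.clip((g-5)*1.8,0,255).astype(np.uint8)
cv2.imwrite('pics/s11.png',cv2.resize(g[:,:,::-1],None,fx=6,fy=6,interpolation=cv2.INTER_CUBIC))
t=snapshot('top');crop(t,250,95,100,110,6,'pics/t11.png')
E
```

```text
time: 13.67
tool_pos: [0.5752, -0.0223, 0.1806]
ee_rot: [-1.57, 0.0, -1.201]
wrist_force: [-0.5, 2.0, 4.2]
width: 0.0157
13.87 tcp [ 0.5752 -0.0226  0.1808] rpy [-1.57  -0.    -1.201] F [0.  3.4 4. ] w 0.0157
```

View pics/s11.png

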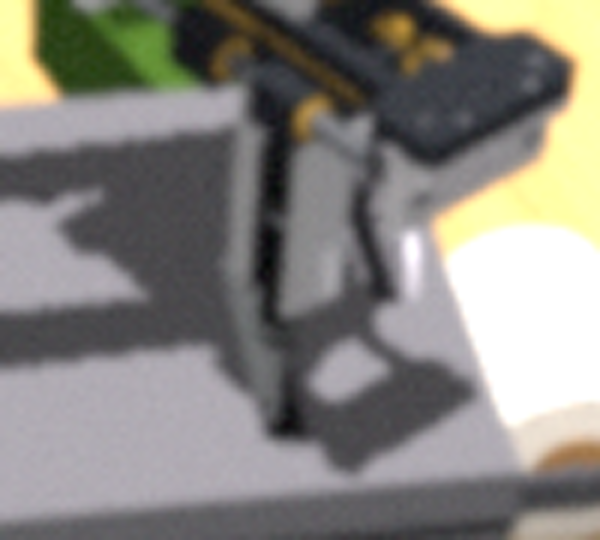

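View pics/t11.png

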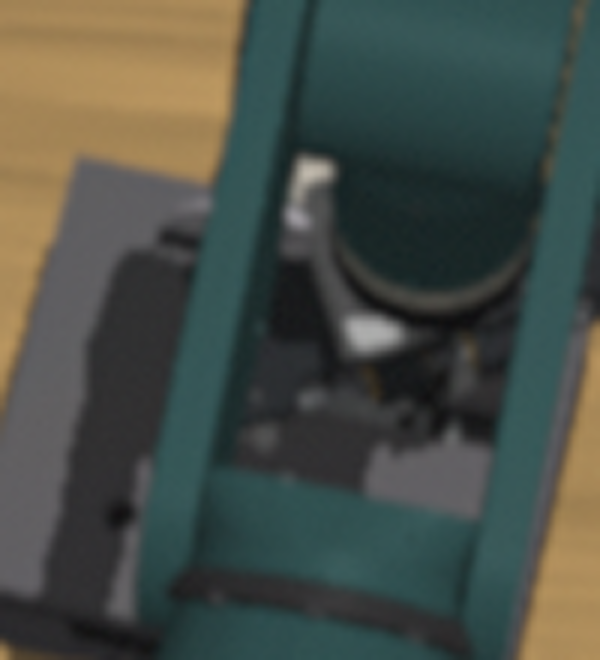

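The lever is down about 18 mm, with 4 N on the tip. The button bore at top crop (120,515) is clear again. The gripper hides the pointer plate in the side view, so I'll check where the pointer mark projects in both views.

```bash
python3 - <<'E'
from h import *
th=-.1745;R=np.array([[np.cos(th),-np.sin(th)],[np.sin(th),np.cos(th)]])
for ly,z in ((.025,.189),(.025+.064*np.sin(.3),.125+.064*np.cos(.3)),(.025,.165),(.025+.0102,.186),(.015,.186)):
    P=[*(R@[.076,ly]+[.5645,.0355]),z]
    print(ly,z,((proj('top',[P])-[250,95])*6+2.5).round(),((proj('side',[P])-[300,125])*6+2.5).round())
E
```

```text
0.025 0.189 [[271. 211.]] [[381. 126.]]
0.04391329322632573 0.1861415353040388 [[229. 204.]] [[369. 102.]]
0.025 0.165 [[273. 230.]] [[374. 173.]]
0.0352 0.186 [[248. 208.]] [[374. 116.]]
0.015 0.186 [[294. 219.]] [[385. 148.]]
```

```bash
python3 -m creep '[{"slide":[-1,1,0],"roll":0,"grip":1},{"slide":[-2,2,0],"roll":0,"grip":1},{"slide":[-2,4,0],"roll":0,"grip":1},{"slide":[-2,6,0],"roll":0,"grip":1},{"slide":[-2,7,0],"roll":0,"grip":1},{"slide":[-2,7,0],"roll":0,"grip":1},{"slide":[-2,7,0],"roll":0,"grip":1}]'; python3 - <<'E'
from h import *
s=0
for i in range(5): s=s+snapshot('side').astype(float)
s/=5; st()
g=s[125:215,300:400]
g=np.clip((g-5)*1.8,0,255).astype(np.uint8)
cv2.imwrite('pics/s12.png',cv2.resize(g[:,:,::-1],None,fx=6,fy=6,interpolation=cv2.INTER_CUBIC))
t=snapshot('top');crop(t,270,105,60,50,12,'pics/t12.png')
E
```

```text
time: 14.5
tool_pos: [0.5749, -0.021, 0.1737]
ee_rot: [-1.57, -0.001, -1.201]
wrist_force: [2.0, 0.3, 5.2]
width: 0.0155
14.75 tcp [ 0.5746 -0.021   0.1737] rpy [-1.570e+00 -1.000e-03 -1.201e+00] F [ 1.8 -0.2  3.9] w 0.0153
```

View pics/s12.png

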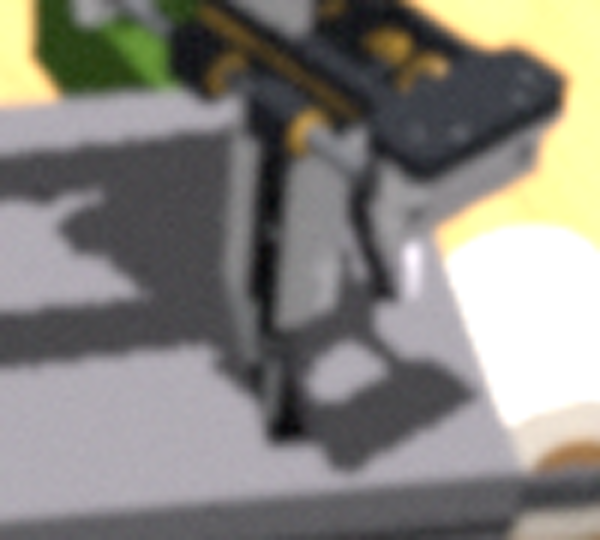

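View pics/t12.png

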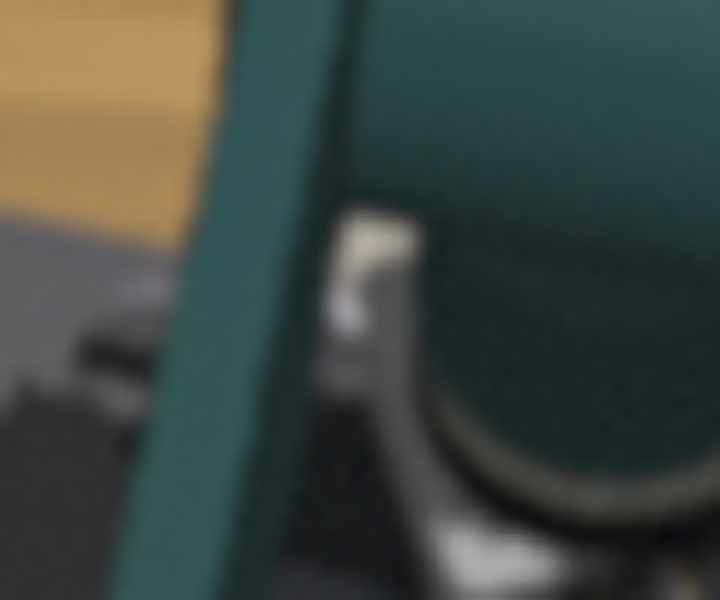

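The mark at side crop (381,126) is behind the gripper carriage, and in the top view it is behind the forearm. I'll check the stylus seat in the grip instead by locating the handle's shoulder, and average the force.

```bash
python3 - <<'E'
from h import *
s=0;F=[]
for i in range(8): s=s+snapshot('side').astype(float);F.append(robot.get_obs()['wrist_force'])
s/=8; st(); print('F',np.mean(F,0).round(2),np.std(F,0).round(2))
g=s[165:205,325:365]
g=np.clip((g-8)*4,0,255).astype(np.uint8)
cv2.imwrite('pics/s13.png',cv2.resize(g[:,:,::-1],None,fx=15,fy=15,interpolation=cv2.INTER_CUBIC))
p=robot.get_obs()['tool_pos']
print('tip,shoulder,tcp',((proj('side',[p-[0,0,.0695],p-[0,0,.0215],p])-[325,165])*15+7).round())
E
```

```text
15.2 tcp [ 0.5744 -0.021   0.1735] rpy [-1.571 -0.    -1.201] F [ 1.9 -0.5  4.8] w 0.0157
F [ 2.68 -0.6   4.94] [0.46 0.37 0.44]
tip,shoulder,tcp [[279. 483.]
 [300. 262.]
 [309. 156.]]
```

View pics/s13.png

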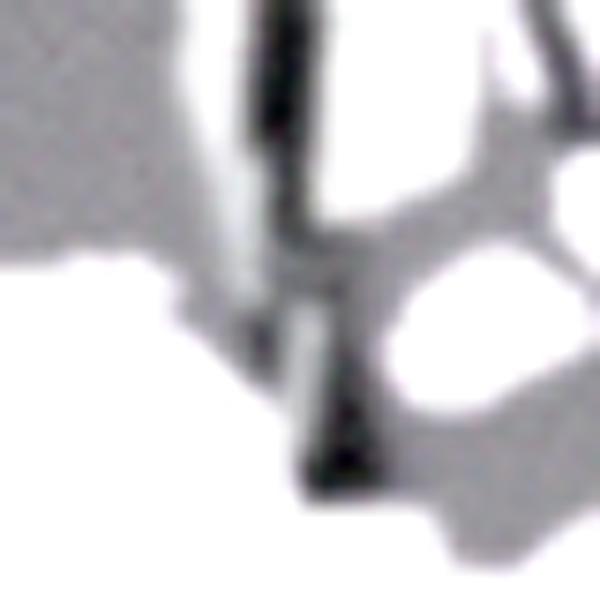

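The shoulder sits about 4.3 px below the finger ends, against 4.5 px before the press, so the stylus has not slipped. I'll ease the sideways load slightly, hold, and check that it stays put.

```bash
python3 -m creep '[{"slide":[0,-0.3,0.5],"roll":0,"grip":1},{"slide":[0,-0.5,1],"roll":0,"grip":1},{"slide":[0,-0.5,1],"roll":0,"grip":1},{"slide":[0,-0.5,1],"roll":0,"grip":1},{"slide":[0,-0.5,1],"roll":0,"grip":1},{"slide":[0,-0.5,1],"roll":0,"grip":1},{"slide":[0,-0.5,1],"roll":0,"grip":1},{"slide":[0,-0.5,1],"roll":0,"grip":1},{"slide":[0,-0.5,1],"roll":0,"grip":1},{"slide":[0,-0.5,1],"roll":0,"grip":1},{"slide":[0,-0.5,1],"roll":0,"grip":1},{"slide":[0,-0.5,1],"roll":0,"grip":1}]'; python3 - <<'E'
from h import *
s=0;F=[];Z=[]
for i in range(8): s=s+snapshot('side').astype(float);o=robot.get_obs();F.append(o['wrist_force']);Z.append(o['tool_pos'])
s/=8; st(); print('F',np.mean(F,0).round(2),'tcp',np.mean(Z,0).round(4))
g=s[165:205,325:365]
g=np.clip((g-8)*4,0,255).astype(np.uint8)
cv2.imwrite('pics/s14.png',cv2.resize(g[:,:,::-1],None,fx=12,fy=12,interpolation=cv2.INTER_CUBIC))
cv2.imwrite('pics/side14.png',s[:,:,::-1].astype(np.uint8))
cv2.imwrite('pics/top14.png',snapshot('top')[:,:,::-1])
E
```

```text
time: 16.2
tool_pos: [0.575, -0.0207, 0.1738]
ee_rot: [-1.572, -0.0, -1.201]
wrist_force: [-0.8, -2.4, 3.9]
width: 0.0157
16.6 tcp [ 0.5751 -0.0206  0.1739] rpy [-1.571 -0.    -1.201] F [-1.2 -3.   3.7] w 0.0154
F [-0.34 -3.22  3.84] tcp [ 0.5751 -0.0206  0.1739]
```

View pics/s14.png

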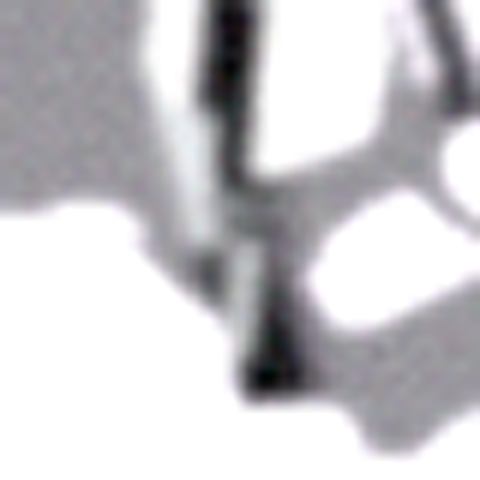

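View pics/side14.png

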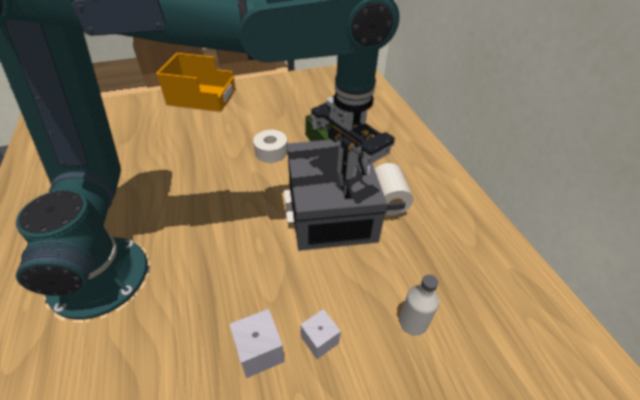

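```bash
python3 -m creep '[{"slide":[0.4,0.2,0],"roll":0,"grip":1},{"slide":[0.4,0.4,0],"roll":0,"grip":1},{"slide":[0.4,0.4,0],"roll":0,"grip":1},{"slide":[0.4,0.4,0],"roll":0,"grip":1},{"slide":[0.4,0.4,0],"roll":0,"grip":1},{"slide":[0.4,0.4,0],"roll":0,"grip":1},{"slide":[0.4,0.4,0],"roll":0,"grip":1},{"slide":[0.4,0.4,0],"roll":0,"grip":1}]'; python3 - <<'E'
from h import *
F=[];Z=[]
for i in range(10): snapshot('side');o=robot.get_obs();F.append(o['wrist_force']);Z.append(o['tool_pos'])
st(); print('F',np.mean(F,0).round(2),np.mean(F[:5],0).round(2),np.mean(F[5:],0).round(2),'tcp',np.mean(Z,0).round(4))
z=np.mean(Z,0)[2]-.0695
from scipy.optimize import brentq
f=lambda th:(lambda s:.125-s*np.sin(th)+.004*np.cos(th)-z)((.076-.004*np.sin(th))/np.cos(th))
print('tip z',z,'lever angle',brentq(f,0,.6))
E
```

```text
time: 17.32
tool_pos: [0.5753, -0.0207, 0.1735]
ee_rot: [-1.571, 0.0, -1.201]
wrist_force: [-1.3, -3.0, 3.9]
width: 0.0158
17.82 tcp [ 0.5753 -0.0208  0.1735] rpy [-1.571  0.    -1.201] F [-1.3 -2.6  4.4] w 0.0155
F [-1.44 -2.15  4.25] [-1.36 -2.15  4.18] [-1.51 -2.15  4.32] tcp [ 0.5753 -0.0207  0.1735]
tip z 0.10402794305296229 lever angle 0.32000458016216815
```

View pics/top14.png

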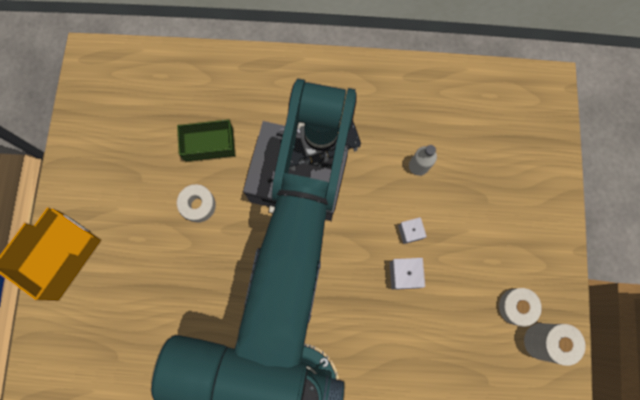

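The state is steady. The estimated lever angle is 0.32, inside the 0.17–0.43 window. The bin (206,140), the roll (195,203) and the bottle (424,158) are where they started. I'll hand the job in.

```bash
python3 -c "
from bench import ticket
print(ticket.close_job())"
```

```text
the job is handed in; nothing more can be done
None
```

I took the stylus from its 55 mm stand and pushed the reset button to its stop. I then pressed the head lever down with the same stylus, and the arm is still gripping it and holding the lever there. The job was handed in at about 17.8 s of the 51 s allowed.

**Button:** The force jumped from about 4 N to 9.4 N after about 5 mm of travel, so it reached its stop. I then lifted the stylus clear. I did not measure the spring-back itself; I only saw that nothing was touching the button any more.

**Lever:** The stylus tip is about 25 mm below the resting pad height, at z of about 0.104 m. That puts the lever at about 0.32 rad, inside the 0.17–0.43 window. The reading stayed steady over the last half second, and the stylus had not slipped in the grip.

**Checks that disagreed or failed:**
- **Pointer not seen:** The gripper hid it in the side view and the forearm hid it in the top view. The angle therefore comes from the tip height, with the force as a rough check.
- **Force slightly low:** The upward force was 4.3 N, about 5 N in total with the sideways load, against the nominal 6 N. That would suggest a slightly smaller angle than 0.32, but still between the lugs.

The label roll, the bottle and the bin show no movement in the last top view.

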